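# Third hand: hold a retained-sample jar against the scanner's sprung plate

### The job

Turn the white sample jar so that its orange mark looks squarely at the blue scanner block, bring it in front of the block, and only then press it, upright and down at the table top, against the middle of the block's sprung plate with a gentle steady push that brings the black pointer on top to about the middle of the green band (about 10 N). Never push on into the red. Finish while still holding the jar pressed there, so that a colleague can fasten the clamp; leave the other things where they are.

Things in the scene. Friction and masses are not known exactly. Their poses are not given: they have to be found in the camera images.
- jar_center (a point): white round jar with a grey lid, standing on the table, 52 mm diameter, 95 mm tall with its lid, 0.18 to 0.34 kg; the point is on its axis half-way up (47.5 mm above its foot). Its z axis points up, its x axis points out through the middle of the orange mark.
- jar_mark (a point): middle of the orange mark on the jar's side (a tall orange panel 18 mm wide, from 20 to 70 mm above the foot, with pale paper beside it); the point is on the jar's surface 45 mm above its foot, 26 mm from its axis. An orange stripe on the lid runs from the lid's middle towards the same side. The mark faces the robot's left at the start.
- scanner_block: blue scanner block on a steel foot 100 x 124 mm, fixed to the table, about 80 mm high in all; origin on the table under the block, z up, x pointing from its sprung plate back into the block (away from the robot), so the jar is pushed along this +x. The plate's front face, at rest, is the plane x = -60 mm in this frame. The jar faces the block squarely when the jar's x axis points along this x axis.
- plate_window (a point): middle of the dark window on the front face of the aluminium sprung plate, 45 mm above the table; moves with the plate. The plate is upright, 86 mm wide, from 10 to 78 mm above the table, with free table in front of it. x as the block's x.
- sprung_plate (a joint): how far the sprung plate is pushed in, m: 0 at rest, 0.026 at its hard stop. It needs 2.8 N to start moving and 0.7 N more for each further mm (10 N at 10.3 mm); it springs back when let go. A black pointer fixed to the plate runs over a strip on the block's top: white below 4.6 mm, green from 4.6 to 16 mm (6 to 14 N), red beyond.
- pack_4: bag of pale shredded product on the table, 84 x 142 x 42 mm, a bystander; origin under it
- pack_5: bag of shredded product on the table, 97 x 148 x 43 mm, a bystander; origin under it
- sample_cup_2: round lidded sample cup, 62 mm wide, 42 mm tall, a bystander right of the block; origin under it
Mind the look-alikes: they are no part of the job. What is shaped like the part that bears jar_center but turquoise is not meant.

How it is judged (in metres and radians):
On the way, in this order (a step that is already met when the one before it is completed fails the run):
1. the jar's orange mark faces the scanner, less than 50 mm from its window, before the plate is pressed in (angle between the x axis of jar_center and the x axis of scanner_block, either way round below 0.22 rad and horizontal distance between jar_mark and plate_window below 0.05 m and value of joint sprung_plate below 0.002 m), for 0.1 s.
2. the jar is pressed against the plate with 6 to 14 N (contact force between jar and sprung_plate between 6 and 14 N), for 0.3 s.
At the end, for the whole second after the job is handed in: The robot still holds the jar: pressed on the sprung plate with 6 to 14 N (plate 4.6 to 16 mm in, pointer in the green), still, upright within 7 degrees, its foot within 10 mm of the table, its orange mark facing the block within 12 degrees and within 15 mm of the middle of the window (all of step 2 and value of joint sprung_plate between 0.0046 and 0.016 m and contact force between any of the fingers, the arm and jar above 1 N and angle between the x axis of jar_center and the x axis of scanner_block, either way round below 0.22 rad and horizontal distance between jar_mark and plate_window below 0.015 m and angle between jar_center's own z axis and vertical below 0.12 rad and height (world z) of jar_center below 0.0575 m and linear speed of jar below 0.01 m/s); the arm keeps its last pose, push and grip.
It fails at once if the pointer goes far into the red (value of joint sprung_plate above 0.02 m).
It fails at once if a bystander is pushed away (distance of any of pack_4, pack_5, sample_cup_2 from where it was at the start of the episode above 0.03 m).
It fails at once if the jar is knocked over (angle between jar_center's own z axis and vertical above 0.6 rad).
It also fails if it takes over 35 s, if anything falls off the work surface, if the arm or the gripper's body presses on something with over 40 N, if the wrist force passes 120 N, or if a joint passes its speed limit or range.

### The arm

A 6-joint arm with a two-finger parallel gripper is mounted at the origin on a cart in front of the work surface, level with it; the furniture and walls round the work are solid. World frame = base frame: x ahead of the robot, y to its left, z up, the work surface at z = 0. Lengths are in mm, angles in rad, forces in N, time in s.
With the tool pointing down it reaches from about 275 to 825 mm from the base axis. Payload 5.2 kg.
Tool frame: the origin (TCP) lies at the very end of the fingers, on their centre line; the grasp point (between the pads) lies env.hold_point_z behind it (env.hold_point_z is the distance from the TCP to the grasp point, in mm); y points along the fingers, x is the direction in which the jaws open and shut, and the axes are right-handed (so a half turn about y gives the same grasp; the last joint's range is limited). The gripper opens to 93 mm and grips with 3 to 60 N. Pads are 15 mm wide; open, the fingers measure 128 mm over their backs; the gripper's body (75 mm by 188 mm) begins 65 mm behind the grasp point.
Start: joints at [-1.549, 0.259, 1.535, -0, 1.348, -0.203], TCP at [122.622, -536.161, 218.653] pointing down, gripper open.
Joint ranges: [-3.14, 3.14], [-0.91, 2.08], [0.19, 2.58], [-1.22, 4.36], [0.22, 2.71], [-3.12, 3.12]. Speed limits (rad/s): [2.57, 2.57, 3.14, 3.14, 3.14, 3.14].

### API

Orientations are given as a unit quaternion [w, x, y, z].
In Python, from cell import env gives the robot as it stands.
- The arm moves only by the tool move_arm, never from a script. Its argument "commands" is a list of rows, each a list of 3 entries, a list of its own where there are three numbers: the shift along the world's x, y, z in cm, then the turn about the world's z in rad, then the closure, from 0 (fully open) to 1 (shut). A call has 1 to 12 rows; each row shifts and turns the commanded pose from where the row before left it; what a row does not reach is not made up. A row lasts 1/8 s, in which the tool goes at most 62.5 mm and 10.7 degrees, less where a joint would pass 70% of its speed; a pose out of reach is approached as far as the arm can. A call with a gripper value outside its range is refused whole. The fingers move at their own pace and stop on an object; "newtons" is the grip in N (left out, the last holds). Time passes only in rows, so rows that do not move let the fingers close. It gives the time, the measured TCP pose, the force and the opening at its end, in the units of the state.
- env.read_state(): the state, without advancing time (a new reading comes with each control period).
- env.camera(name): name is "side" or "top" or "wrist"; returns a dict with "color" (400x640x3 uint8, blue, green, red), "mtx" (3x3 intrinsics, pixels), "k1" (the pictures are not rectified: a ray, as slopes to the right and down, at radius r is drawn at 1 + k1 r^2 times it, then the intrinsics apply), "camera_from_world" (4x4, takes a point from world to camera coordinates). Camera axes: x right, y down, z forward; pixel columns grow to the right and rows downward; lengths in mm; the calibration is good to about 2 mm. A picture is of the moment at which its call begins. There is no depth.
- env.finish_job(): hands the job in, once; it reports no verdict.
Trained networks look in the newest picture that a camera, given by its name, has taken for a name from the list of things; names that differ only in an ending like _2 or _b are one class to them, and where a whole thing is asked for, a point or a joint stands for the part that bears it (a point fixed in the world has none). Each returns a list of dicts, best first, with "p" (0 to 1); they miss things now and then, are a little off and sometimes report something else, mostly with a low value. They report only what shows in the picture. A call takes as long as a camera call. They do not tell look-alikes from the thing itself.
- env.search_frame(camera, label): "point" ([x, y, z] in mm, in world coordinates, good to about 4 mm: the middle of the surface that is visible of it).
- env.masks_of(camera, label): "mask" (400x640 bool, what is visible of it).
The state is a dict: "t": time; "qpos": joint angles; "joint_velocities": joint speeds; "joint_torque": joint torques, N m; "tcp_pos": TCP position; "orientation": TCP orientation; "contact_force": force on the tool from outside, world axes, zero at the start; "moment": the same for the moment, N m; "width": finger opening in mm.
Only numpy, scipy, OpenCV 4.12 (cv2) and the standard library are available. Lean on these libraries where they do the work, as an engineer would, in place of code of your own. Each camera call takes 0.05 s, during which the arm holds its last target.

## Working session

There is one attempt and no reset: what is moved stays moved. The work goes in short steps, Python scripts to look and compute and a tool call to move; the robot and the scene stay as the last step left them, time stands still between calls to the robot, and variables do not carry over. Pictures are saved under pics/ and viewed, and the job is handed in when it is done.

Besides the shell and the picture viewer there is one more tool, called in YAML: its name, and indented under it one key for each argument. move_arm: Moves the arm, as the interface text tells. Its arguments: {"type":"object","properties":{"commands":{"type":"array"},"newtons":{"type":"number"}},"required":["commands"]}

```bash
ls; mkdir -p pics
python3 - <<'E'
from cell import env
import cv2
s=env.read_state();print({k:s[k] for k in('t','tcp_pos','orientation','contact_force','width')},env.hold_point_z)
for c in('top','side'):
    im=env.camera(c);cv2.imwrite(f'pics/{c}0.png',im['color'])
    print(c,im['mtx'].tolist() if hasattr(im['mtx'],'tolist') else im['mtx'],im['k1'])
    for l in('jar_center','jar_mark','scanner_block','plate_window','pack_4','sample_cup_2'):
        print(l,[([round(float(v)) for v in d['point']],round(float(d['p']),2)) for d in env.search_frame(c,l)])
print(env.read_state()['t'])
E
```

```text
pics
{'t': 0.0, 'tcp_pos': array([ 122.60300566, -535.59600212,  217.8512984 ]), 'orientation': array([ 0.55340718, -0.55242562,  0.44117979, -0.44037123]), 'contact_force': array([ 0.6338396 ,  0.23852902, -0.33937494]), 'width': 93.01090709142385} 18.8
top [[371.53188809030127, 0.0, 321.1532842280642], [0.0, 371.53188809030127, 197.95337130204308], [0.0, 0.0, 1.0]] 0.022061803951630647
jar_center [([420, -82, 98], 0.96), ([447, 51, 94], 0.72)]
jar_mark [([423, -82, 94], 0.82), ([448, 49, 95], 0.66), ([668, -106, 58], 0.44)]
scanner_block [([715, -128, 77], 0.94)]
plate_window [([668, -106, 60], 0.81)]
pack_4 [([424, 209, 31], 0.91), ([548, 194, 31], 0.8)]
sample_cup_2 []
side [[372.96572477036125, 0.0, 326.67110946319707], [0.0, 372.96572477036125, 194.52450642680418], [0.0, 0.0, 1.0]] -0.0008418160411068827
jar_center [([420, -106, 58], 0.73), ([452, 36, 68], 0.6), ([723, -158, 50], 0.35)]
jar_mark [([454, 35, 68], 0.93), ([424, -100, 64], 0.6)]
scanner_block [([721, -160, 49], 0.89)]
plate_window [([665, -144, 71], 0.71)]
pack_4 [([542, 174, 27], 0.83), ([402, 192, 24], 0.66)]
sample_cup_2 [([594, -319, 42], 0.66)]
0.7
```

View pics/top0.png

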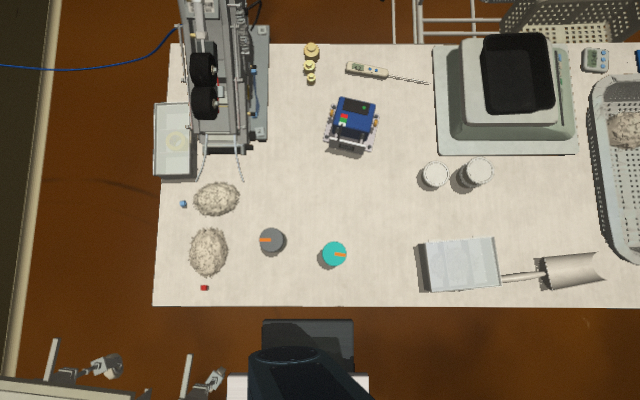

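View pics/side0.png

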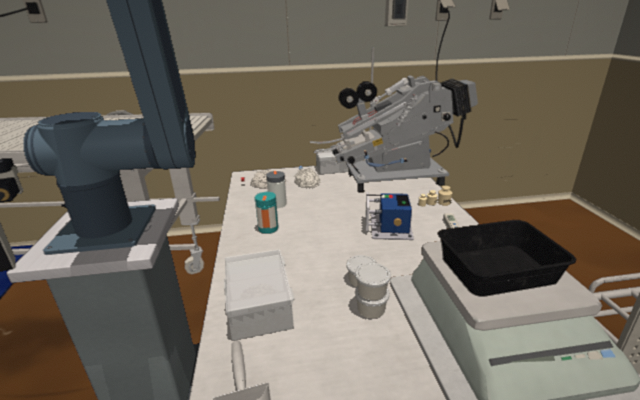

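```bash
cat > h.py <<'E'
from cell import env
import cv2, numpy as np
def ray(im,px):
    K=im['mtx'];p=np.array([(px[0]-K[0,2])/K[0,0],(px[1]-K[1,2])/K[1,1]]);q=p.copy()
    for _ in range(20): q=p/(1+im['k1']*(q@q))
    T=np.array(im['camera_from_world']);R=T[:3,:3];c=-R.T@T[:3,3]
    return c,R.T@np.array([q[0],q[1],1])
def onz(im,px,z):
    c,d=ray(im,px);return c+d*(z-c[2])/d[2]
def proj(im,P):
    T=np.array(im['camera_from_world']);v=T[:3,:3]@np.array(P)+T[:3,3];q=v[:2]/v[2];q=q*(1+im['k1']*(q@q))
    return q*im['mtx'][[0,1],[0,1]]+im['mtx'][:2,2]
E
python3 - <<'E'
from h import *
from scipy.spatial.transform import Rotation as Ro
im=env.camera('top');c=im['color']
for n,(x0,y0,w,h) in dict(block=(310,85,80,75),jar=(235,205,80,75)).items():
    cv2.imwrite(f'pics/c_{n}.png',cv2.resize(c[y0:y0+h,x0:x0+w],None,fx=10*.8,fy=8,interpolation=cv2.INTER_CUBIC))
s=env.read_state();o=s['orientation'];print(Ro.from_quat([*o[1:],o[0]]).as_matrix().round(3))
print(ray(im,(320,200)))
hsv=cv2.cvtColor(c,cv2.COLOR_BGR2HSV)
for m in env.masks_of('top','jar_center'):
    k=m['mask'];y,x=np.nonzero(k);print(m['p'],x.mean(),y.mean(),x.min(),x.max(),y.min(),y.max())
org=(hsv[...,0]>5)&(hsv[...,0]<22)&(hsv[...,1]>140)&(hsv[...,2]>120)
sub=np.zeros_like(org);sub[225:258,250:292]=org[225:258,250:292]
y,x=np.nonzero(sub);print(len(x),list(zip(x,y)))
for a in ((272,240),(260,239),(284,240)):print(onz(im,a,95))
E
```

```text
[[ 0.223  0.     0.975]
 [-0.975 -0.     0.223]
 [ 0.    -1.     0.   ]]
(array([412.17948196, -50.65698581, 891.71765339]), array([ 1.52088973e-01,  4.76221802e-04, -9.88386917e-01]))
0.81 272.6944971537002 239.66034155597723 259 286 227 251
32 [(np.int64(260), np.int64(238)), (np.int64(261), np.int64(238)), (np.int64(262), np.int64(238)), (np.int64(263), np.int64(238)), (np.int64(264), np.int64(238)), (np.int64(265), np.int64(238)), (np.int64(266), np.int64(238)), (np.int64(267), np.int64(238)), (np.int64(268), np.int64(238)), (np.int64(269), np.int64(238)), (np.int64(260), np.int64(239)), (np.int64(261), np.int64(239)), (np.int64(262), np.int64(239)), (np.int64(263), np.int64(239)), (np.int64(264), np.int64(239)), (np.int64(265), np.int64(239)), (np.int64(266), np.int64(239)), (np.int64(267), np.int64(239)), (np.int64(268), np.int64(239)), (np.int64(269), np.int64(239)), (np.int64(270), np.int64(239)), (np.int64(260), np.int64(240)), (np.int64(261), np.int64(240)), (np.int64(262), np.int64(240)), (np.int64(263), np.int64(240)), (np.int64(264), np.int64(240)), (np.int64(265), np.int64(240)), (np.int64(266), np.int64(240)), (np.int64(267), np.int64(240)), (np.int64(268), np.int64(240)), (np.int64(269), np.int64(240)), (np.int64(270), np.int64(240))]
[448.2578946   51.75754031  95.        ]
[450.33172602  77.34898663  95.        ]
[448.30662217  26.20857567  95.        ]
```

View pics/c_block.png

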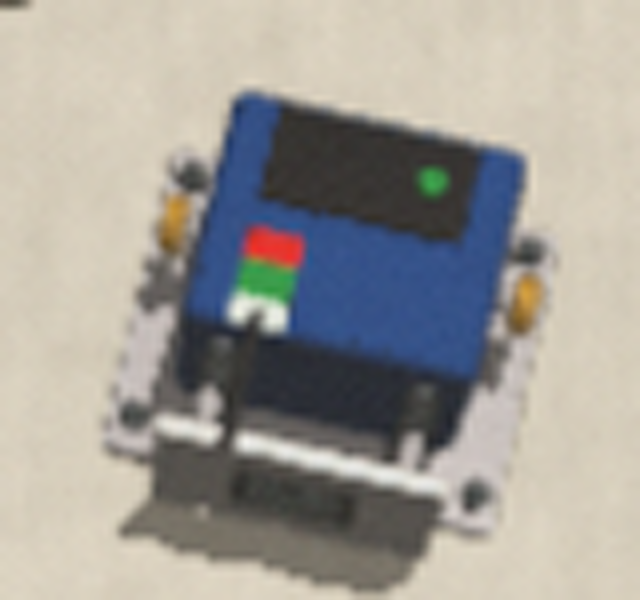

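View pics/c_jar.png

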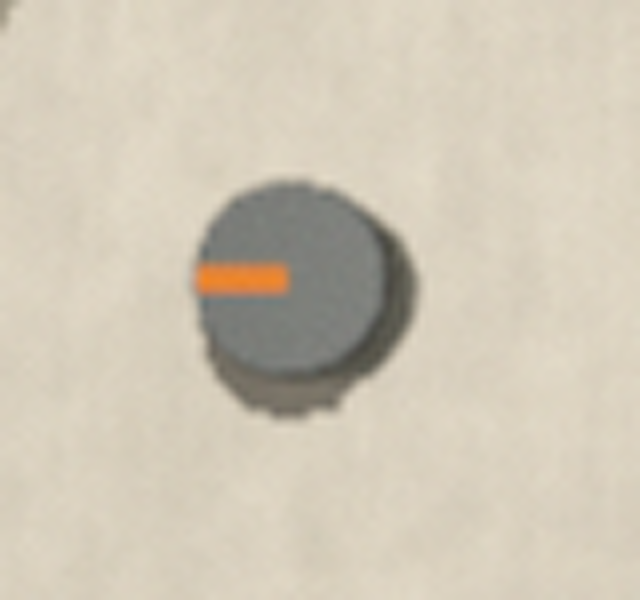

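Run:
```python
from h import *
im=env.camera('top')
f=lambda a,o:(o[0]+(a[0]+.5)/8-.5,o[1]+(a[1]+.5)/8-.5)
B=lambda a,z:onz(im,f(a,(310,85)),z)[:2]
ang=lambda v:np.degrees(np.arctan2(v[1],v[0]))
l,r=B((155,434),78),B((443,498),78);print('plate',l,r,np.linalg.norm(l-r),(l+r)/2,ang(l-r)-90)
c=[B(p,80) for p in((240,92),(522,155),(478,380),(190,320))]
print('blue',c,ang(c[0]-c[3]),ang(c[1]-c[2]),ang(c[0]-c[1])-90,ang(c[3]-c[2])-90, sum(c)/4)
wl,wr=B((232,487),45),B((352,508),45);print('window',(wl+wr)/2,ang(wl-wr)-90)
J=lambda a,z:onz(im,f(a,(235,205)),z)[:2]
ce=J((291,279),95);print('jar',ce,np.linalg.norm(J((197,279),95)-J((385,279),95)),ang(J((199,279),95)-J((287,279),95)))
im2=env.camera('side');cv2.imwrite('pics/s_crop.png',cv2.resize(im2['color'][150:250,230:430],None,fx=4,fy=4,interpolation=cv2.INTER_CUBIC))
for p in((*ce,95),(*ce,0),(*(ce+[0,26]),45),(*((wl+wr)/2),45)):print(proj(im2,p),((proj(im2,p)-[230,150])*4).round())
```

```text
plate [678.25587915 -70.1953034 ] [ 659.66401415 -151.78550996] 83.68165420512608 [ 668.95994665 -110.99040668] -12.836738602691156
blue [array([780.12241358, -94.76852993]), array([ 761.18765396, -175.81764362]), array([ 693.79634262, -162.02385879]), array([711.38668808, -80.16071796])] -11.998071947228867 -11.56763698844745 -13.149642071459226 -12.127036513265793 [ 736.62327456 -128.19268758]
window [ 669.73431934 -111.35921004] -10.11832772363259
jar [449.44551584  54.04776284] 50.02372095342743 90.10013783322897
[275.02342113 174.19014825] [180.  97.]
[277.52728555 204.39086696] [190. 218.]
[276.05329214 186.64163103] [184. 147.]
[366.01020188 210.7036311 ] [544. 243.]
```

View pics/s_crop.png

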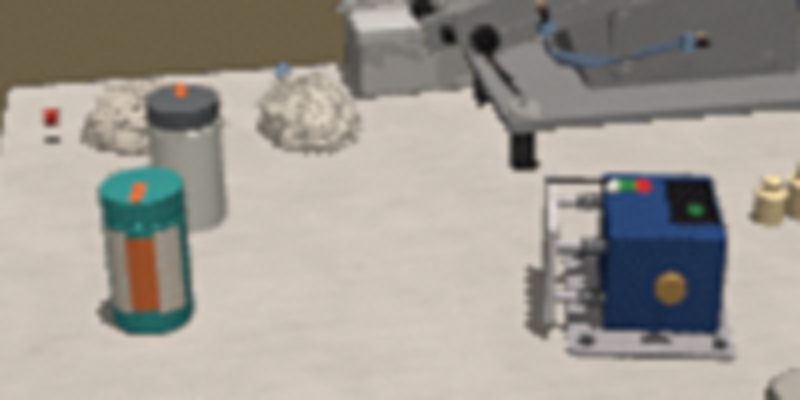

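move_arm:
  commands:
    - [[2.72, 4.9, 0], 0.112, 0]
    - [[2.72, 4.9, 0], 0.112, 0]
    - [[2.72, 4.9, 0], 0.112, 0]
    - [[2.72, 4.9, 0], 0.112, 0]
    - [[2.72, 4.9, 0], 0.112, 0]
    - [[2.72, 4.9, 0], 0.112, 0]
    - [[2.72, 4.9, 0], 0.112, 0]
    - [[2.72, 4.9, 0], 0.112, 0]
    - [[2.72, 4.9, 0], 0.112, 0]
    - [[2.72, 4.9, 0], 0.112, 0]
    - [[2.72, 4.9, 0], 0.112, 0]
    - [[2.72, 4.9, 0], 0.112, 0]
  newtons: 30

```text
t: 2.4
tcp_pos: [449.8, 53.7, 219.0]
orientation: [-0.707, 0.707, 0.001, -0.0]
contact_force: [0.3, -1.0, 1.4]
width: 93.2
```

Check alignment with the wrist and top cameras before descending.

Run:
```python
from h import *
im=env.camera('wrist');c=im['color'].copy()
for p in((449.5,53,95),(449.5,79,95),(449.5,53,0)):
    q=proj(im,p);print(p,q)
    cv2.circle(c,tuple(int(v) for v in q),3,(0,0,255),-1)
cv2.imwrite('pics/w1.png',c)
for d in env.search_frame('wrist','jar_center'):print(d['point'],d['p'])
s=env.read_state();print(s['tcp_pos'],s['t'])
```

```text
(449.5, 53, 95) [317.81127659 187.74679764]
(449.5, 79, 95) [317.84698092 159.95259129]
(449.5, 53, 0) [317.97072456 167.00187157]
[423.6, -56.3, 60.2] 0.82
[449.7, 59.1, 94.4] 0.77
[450.62549592  56.20497247 218.72209873] 2.5
```

View pics/w1.png

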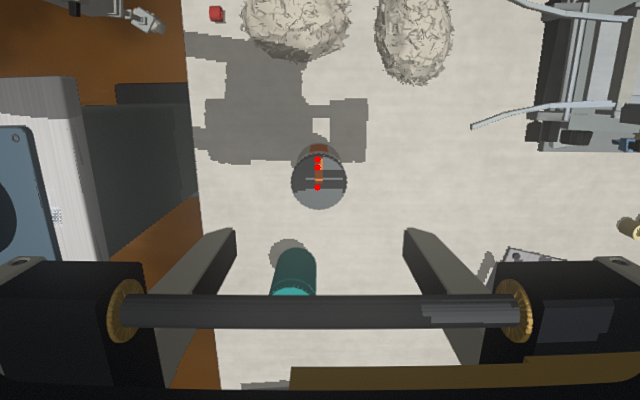

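Run:
```python
from h import *
im=env.camera('wrist')
q=proj(im,(449.5,53,95));s=env.read_state();print(q,s['tcp_pos'],s['joint_velocities'])
c=im['color'];hsv=cv2.cvtColor(c,cv2.COLOR_BGR2HSV)
cv2.imwrite('pics/w2.png',cv2.resize(c[130:230,260:380],None,fx=6,fy=6))
im=env.camera('top');cv2.imwrite('pics/t2.png',cv2.resize(im['color'][180:290,220:360],None,fx=5,fy=5))
```

```text
[316.94084534 190.72601898] [449.45232517  54.02112074 218.49637066] [-0.06658249 -0.0220212   0.03033813 -0.02204137  0.00572153 -0.00468783]
```

View pics/w2.png

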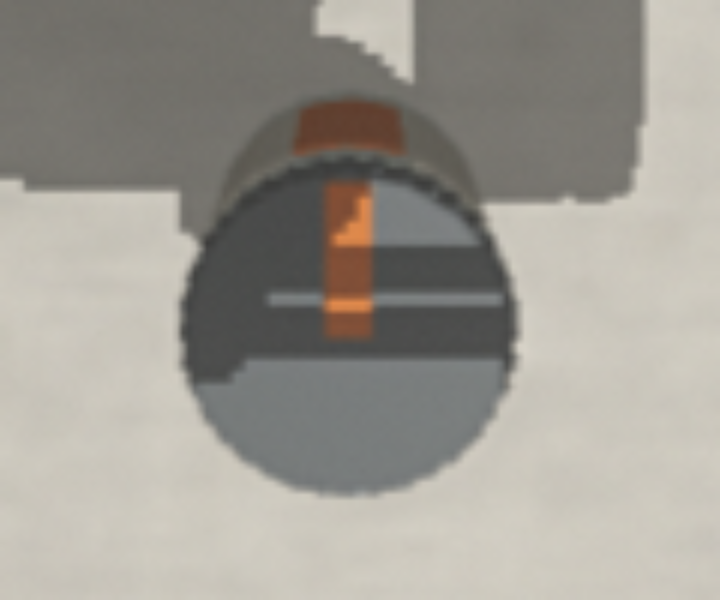

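move_arm:
  commands:
    - [[0, 0.2, -4], 0, 0]
    - [[0, 0, -4], 0, 0]
    - [[0, 0, -4], 0, 0]
    - [[0, 0, -3], 0, 0]
    - [[0, 0, -2.5], 0, 0]
    - [[0, 0, -1.5], 0, 0]
    - [[0, 0, 0], 0, 0]

```text
t: 3.48
tcp_pos: [447.7, 52.3, 28.0]
orientation: [0.707, -0.707, 0.003, -0.001]
contact_force: [0.4, 0.2, 0.9]
width: 92.9
```

Run:
```python
from h import *
im=env.camera('wrist');cv2.imwrite('pics/w3.png',im['color'])
s=env.read_state();print(s['tcp_pos'],s['contact_force'],s['t'])
```

```text
[448.55287667  52.50514783  28.74140606] [ 0.047085   -0.01299267  0.0505069 ] 3.525
```

View pics/w3.png

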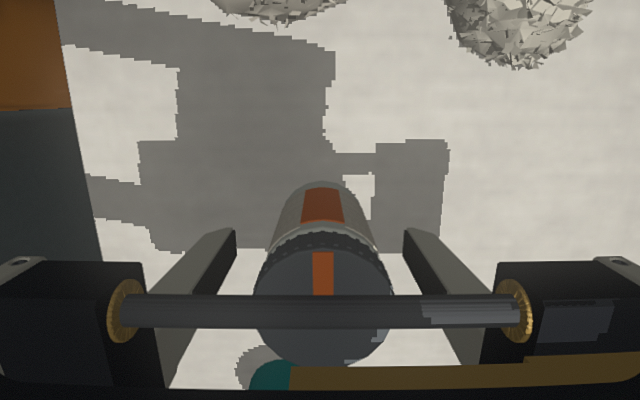

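Run:
```python
from h import *
im=env.camera('wrist')
for y in(50,54,58,62):
  print(y,[proj(im,(448.5,y+d,z)).round() for d,z in((0,95),(26,95),(-26,95),(26,0))])
s=env.read_state();print(s['tcp_pos'])
```

```text
50 [array([317., 329.]), array([317., 266.]), array([318., 384.]), array([318., 191.])]
54 [array([317., 320.]), array([317., 255.]), array([318., 376.]), array([318., 184.])]
58 [array([317., 310.]), array([317., 244.]), array([318., 368.]), array([318., 178.])]
62 [array([317., 301.]), array([317., 233.]), array([318., 359.]), array([318., 172.])]
[449.11342845  52.73552196  29.19639362]
```

move_arm:
  commands:
    - [[0.2, 0.4, 0], 0, 0]
    - [[0, 0, 0], 0, 0]
    - [[0, 0, 0], 0, 1]
    - [[0, 0, 0], 0, 1]
    - [[0, 0, 0], 0, 1]
    - [[0, 0, 0], 0, 1]
    - [[0, 0, 0], 0, 1]
    - [[0, 0, 0], 0, 1]
  newtons: 35

```text
t: 4.58
tcp_pos: [450.6, 57.9, 28.5]
orientation: [0.707, -0.707, 0.001, -0.0]
contact_force: [-0.5, 0.4, 0.8]
width: 51.3
```

move_arm:
  commands:
    - [[0, 0, 1], 0, 1]
    - [[1.5, -1.4, 1], -0.162, 1]
    - [[1.5, -1.4, 0], -0.162, 1]
    - [[1.5, -1.4, 0], -0.162, 1]
    - [[1.5, -1.4, 0], -0.162, 1]
    - [[1.5, -1.4, 0], -0.162, 1]
    - [[1.5, -1.4, 0], -0.162, 1]
    - [[1.5, -1.4, 0], -0.162, 1]
    - [[1.5, -1.4, 0], -0.162, 1]
    - [[1.5, -1.4, 0], -0.162, 1]
    - [[1.5, -1.4, 0], -0.162, 1]
    - [[1.5, -1.4, 0], -0.162, 1]

```text
t: 6.08
tcp_pos: [616.5, -96.6, 48.9]
orientation: [0.442, -0.442, 0.552, -0.552]
contact_force: [0.1, -0.5, -2.5]
width: 51.9
```

Run:
```python
from h import *
w=env.camera('wrist');cv2.imwrite('pics/w4.png',w['color'])
t=env.camera('top');cv2.imwrite('pics/t4.png',cv2.resize(t['color'][80:200,290:400],None,fx=5,fy=5,interpolation=cv2.INTER_CUBIC))
s=env.camera('side');cv2.imwrite('pics/s4.png',cv2.resize(s['color'][150:250,280:440],None,fx=5,fy=5,interpolation=cv2.INTER_CUBIC))
print(env.read_state()['tcp_pos'],env.read_state()['contact_force'])
for P in((669.5,-111,45),(669,-111,78)):print(proj(w,P))
```

```text
[616.30391144 -96.70178353  48.66599282] [-0.43172557  0.95305471 -2.63057085]
[327.37383486 143.06625565]
[329.45851835 154.32406489]
```

View pics/w4.png

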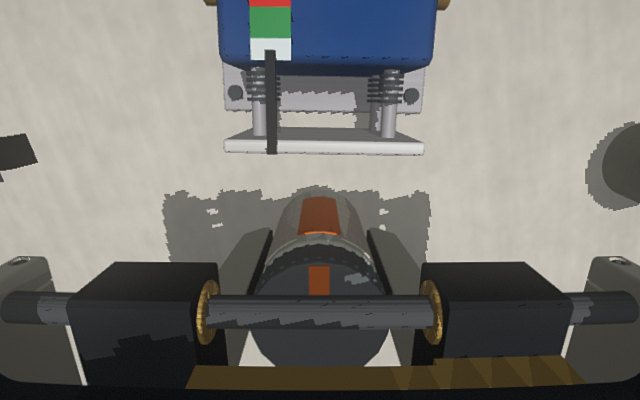

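View pics/t4.png

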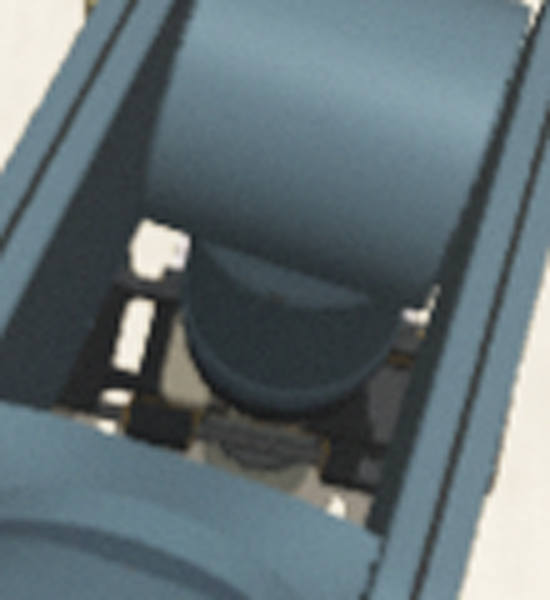

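View pics/s4.png

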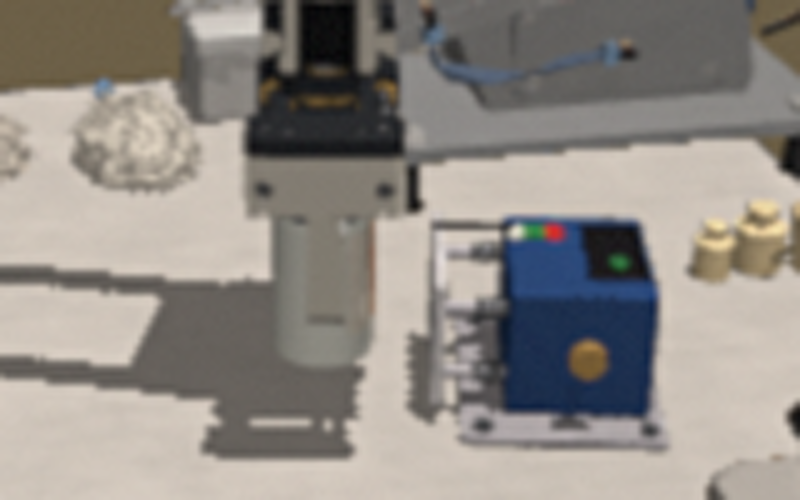

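move_arm:
  commands:
    - [[0, -0.2, -1], 0, 1]
    - [[0, 0, -0.9], 0, 1]
    - [[0, 0, 0], 0, 1]
    - [[0.49, -0.11, 0], 0, 1]
    - [[0.49, -0.11, 0], 0, 1]
    - [[0, 0, 0], 0, 1]
    - [[0, 0, 0], 0, 1]

```text
t: 7.1
tcp_pos: [625.8, -100.3, 29.6]
orientation: [0.444, -0.444, 0.55, -0.55]
contact_force: [-0.4, -0.1, -2.5]
width: 51.9
```

Run:
```python
from h import *
w=env.camera('wrist');cv2.imwrite('pics/w5.png',w['color'])
s=env.camera('side');cv2.imwrite('pics/s5.png',cv2.resize(s['color'][150:250,280:440],None,fx=5,fy=5,interpolation=cv2.INTER_CUBIC))
for _ in range(3):
  env.camera('wrist');r=env.read_state();print(r['tcp_pos'],r['contact_force'],r['t'])
```

```text
[ 625.67004281 -100.29485863   29.62425514] [ 0.46486603  0.28714919 -2.76492031] 7.25
[ 625.66749943 -100.31678433   29.65990497] [ 0.19304515  0.34448086 -2.36206704] 7.3
[ 625.74151767 -100.3388023    29.67859412] [ 0.49322179 -0.5891306  -2.63584256] 7.35
```

View pics/w5.png

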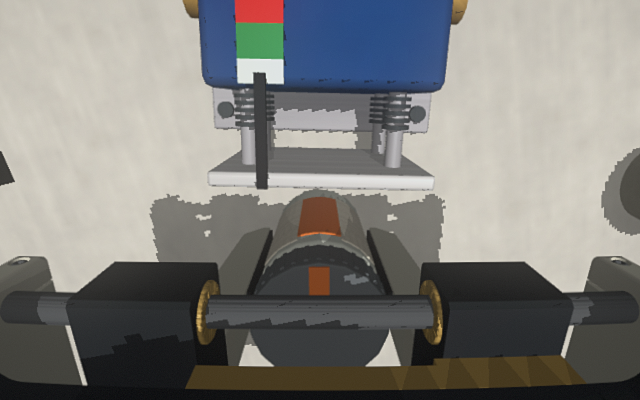

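View pics/s5.png

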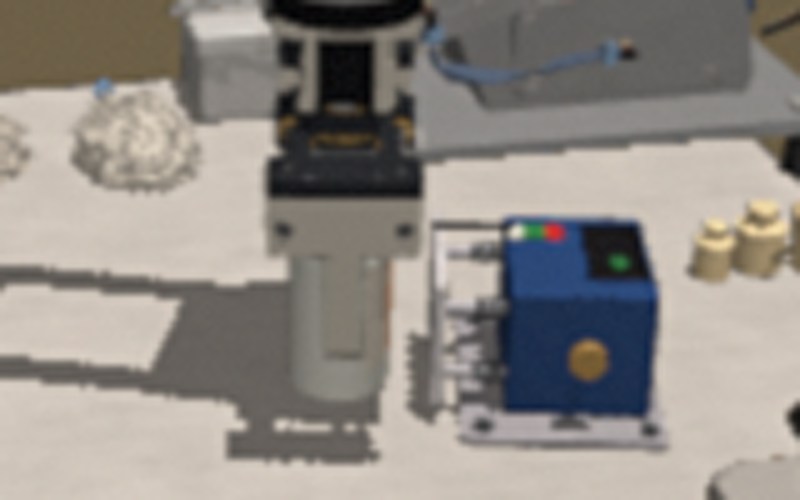

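move_arm:
  commands:
    - [[0.49, -0.11, 0], 0, 1]
    - [[0.49, -0.11, 0], 0, 1]
    - [[0.49, -0.11, 0], 0, 1]
    - [[0.2, -0.04, 0], 0, 1]
    - [[0.2, -0.04, 0], 0, 1]
    - [[0.1, -0.02, 0], 0, 1]
    - [[0.1, -0.02, 0], 0, 1]
    - [[0, 0, 0], 0, 1]
    - [[0, 0, 0], 0, 1]

```text
t: 8.48
tcp_pos: [645.9, -104.7, 29.5]
orientation: [0.444, -0.444, 0.551, -0.55]
contact_force: [-3.0, -0.0, -2.0]
width: 51.2
```

move_arm:
  commands:
    - [[0.2, -0.04, 0], 0, 1]
    - [[0.2, -0.04, 0], 0, 1]
    - [[0.2, -0.04, 0], 0, 1]
    - [[0, 0, 0], 0, 1]
    - [[0, 0, 0], 0, 1]

```text
t: 9.1
tcp_pos: [651.4, -105.9, 29.5]
orientation: [0.443, -0.445, 0.551, -0.55]
contact_force: [-6.9, -0.0, 1.0]
width: 51.8
```

Run:
```python
from h import *
w=env.camera('wrist');cv2.imwrite('pics/w6.png',w['color'])
F=[]
for _ in range(4):
  env.camera('wrist');r=env.read_state();F.append(r['contact_force'])
print(r['tcp_pos'],np.mean(F,0),r['t'])
```

```text
[ 651.34746964 -105.94921803   29.4735658 ] [-6.93998405  0.38236821  0.36463806] 9.35
```

View pics/w6.png

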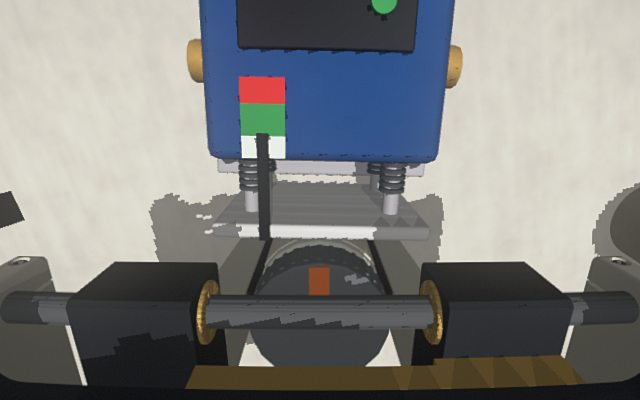

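move_arm:
  commands:
    - [[0.15, -0.03, 0], 0, 1]
    - [[0.15, -0.03, 0], 0, 1]
    - [[0.15, -0.03, 0], 0, 1]
    - [[0, 0, 0], 0, 1]
    - [[0, 0, 0], 0, 1]
    - [[0, 0, 0], 0, 1]

```text
t: 10.1
tcp_pos: [654.9, -106.7, 29.3]
orientation: [0.443, -0.445, 0.552, -0.549]
contact_force: [-9.5, 0.8, 2.1]
width: 51.6
```

Run:
```python
from h import *
w=env.camera('wrist');cv2.imwrite('pics/w7.png',w['color'])
s=env.camera('side');cv2.imwrite('pics/s7.png',cv2.resize(s['color'][150:250,280:440],None,fx=5,fy=5,interpolation=cv2.INTER_CUBIC))
F=[]
for _ in range(4):
  env.camera('wrist');r=env.read_state();F.append(r['contact_force'])
print(r['tcp_pos'],r['orientation'],np.mean(F,0),r['t'],r['joint_velocities'])
```

```text
[ 654.93102566 -106.76055104   29.35492707] [ 0.44290359 -0.4450289   0.55151755 -0.54919402] [-9.23625452  0.26929695  1.7880849 ] 10.4 [-2.38522783e-04 -5.02069839e-05 -7.29930955e-05  1.55685692e-03
 -1.69429641e-04 -7.00928211e-04]
```

View pics/w7.png

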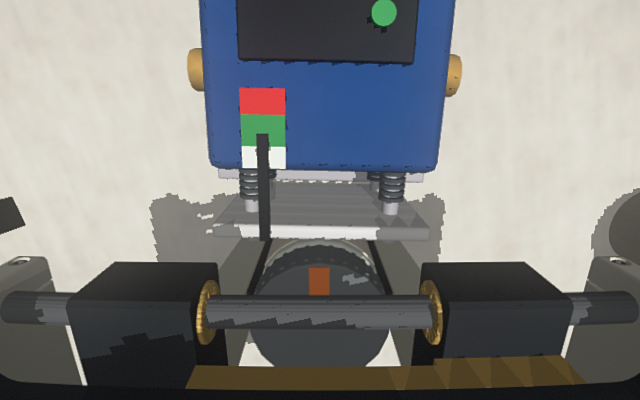

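View pics/s7.png

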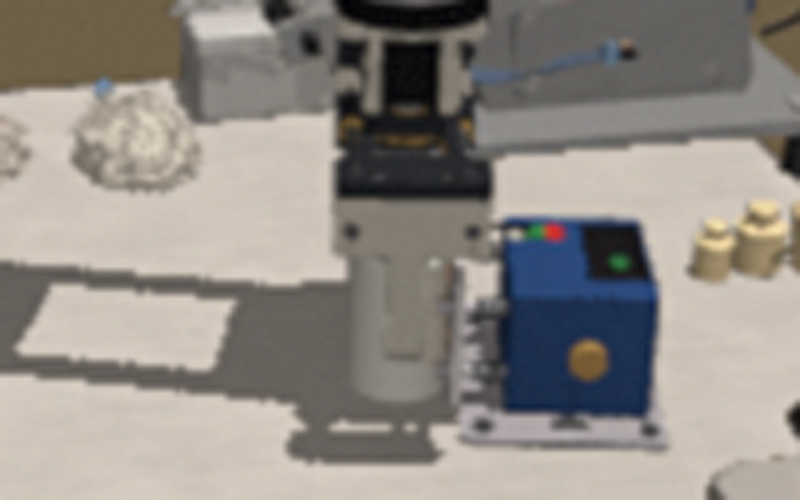

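move_arm:
  commands:
    - [[0.1, -0.02, 0], 0, 1]
    - [[0, 0, 0], 0, 1]
    - [[0, 0, 0], 0, 1]
    - [[0, 0, 0], 0, 1]
    - [[0, 0, 0], 0, 1]

```text
t: 11.02
tcp_pos: [655.8, -106.9, 29.3]
orientation: [0.443, -0.445, 0.552, -0.549]
contact_force: [-10.2, 0.2, 2.4]
width: 51.7
```

Run:
```python
from h import *
w=env.camera('wrist');cv2.imwrite('pics/w8.png',w['color'])
F=[]
for _ in range(4):
  env.camera('wrist');r=env.read_state();F.append(r['contact_force'])
print(r['tcp_pos'],r['orientation'],np.mean(F,0),r['t'],abs(r['joint_velocities']).max(),r['width'])
```

```text
[ 655.77209811 -106.91766496   29.35270706] [ 0.44285548 -0.44514404  0.55157388 -0.54908293] [-10.0477693    0.28904833   2.10616072] 11.275 0.00292015406252563 52.0055336926411
```

View pics/w8.png

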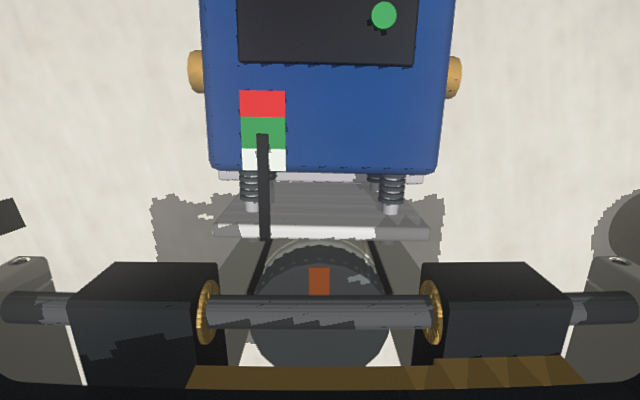

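The pointer tip is at row 134, about the middle of the green band (rows 117–149). The force reads 10 N and the arm is still, so I'm handing in.

```bash
python3 -c "
from cell import env
print(env.finish_job());r=env.read_state();print(r['t'],r['contact_force'],r['tcp_pos'])"
```

```text
the job is handed in; nothing more can be done
None
the job is handed in; nothing more can be done
```

I gripped the white jar, turned it about 102° so the orange mark faces the scanner, and held it about 20 mm in front of the window. I then pressed it slowly against the sprung plate and handed the job in at about 11.3 s, still holding and pressing. The hand-in gives no verdict.

**Last checks:**
- **Push:** the force reads 10.0 N. The pointer sits about mid-green, roughly 10 mm in, and never reached the red.
- **Alignment:** the plate looked square in the wrist picture, and the jar was about 1–2 mm off its middle.
- **Height and tilt:** tool height puts the jar's foot about 1 mm from the table. It looks upright in the side picture taken just before the final 1 mm of push.
- **Grip and motion:** the grip is set to 35 N with an opening of 52 mm, and the arm was still.

**What disagreed:**
- The top and wrist cameras differed by about 4–5 mm on where the jar first stood. I took the close wrist view, and the grip closed cleanly.
- The vertical force went from −2.5 N to about +2 N during pressing, so the foot is probably touching the table lightly.
- I did not measure the bystanders again at the end. The path kept clear of them, and the packs look unmoved in the side pictures.

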